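# Make up two bus repair kits from the paint bench

### The arm

A 7-joint arm with a two-finger parallel gripper is mounted at the origin on the work surface. World frame = base frame: x ahead of the robot, y to its left, z up, the work surface at z = 0. Lengths are in mm, angles in rad, forces in N, time in s.
With the tool pointing down it reaches from about 350 to 900 mm from the base axis. Payload 7.2 kg.
Tool frame: the origin (TCP) lies at the very end of the fingers, on their centre line; the grasp point (between the pads) lies 19 mm behind it; z points along the fingers, y is the line along which they close (so a half turn about z gives the same grasp; the last joint's range is limited). The gripper opens to 85 mm and grips with 20 to 120 N. Pads are 22 mm wide; open, the fingers measure 114 mm over their backs; the gripper's body (76 mm by 85 mm) begins 54 mm behind the grasp point. The pads swing forward as they close: fully open they stand 13 mm farther back than shut.
Start: joints at [1.079, 0.411, -0.013, 1.596, 0.006, 1.134, -0.082], TCP at [257.006, -569.716, 231.297] pointing down, gripper open.
Joint ranges: [-2.95, 2.95], [-0.29, 1.99], [-1.47, 1.44], [0.14, 2.54], [-1.03, 4.17], [0.13, 1.85], [-2.86, 2.86]. Speed limits (rad/s): [2.39, 2.39, 3.01, 3.01, 3.14, 3.14, 3.14].

### API

Orientations are given as a unit quaternion [w, x, y, z].
In Python, from plant import arm gives the robot as it stands. Calls block until the motion is done:
- arm.movep(position, orientation): joint-space move of the TCP to a pose.
- arm.move_linear(position, speed=150, ori=None, f_stop=None): straight line of the TCP; ori=None keeps the orientation; speed is the mean speed in mm/s. With f_stop (N) it stops when the force on the tool has changed by that much, and returns True; else False.
- arm.move_j(angles): joint-space move.
- arm.gripper_open() and arm.grasp(grasp_force=None): open the fingers fully, or close them until they stop; grasp_force is the grip in N (None keeps the last).
- arm.dwell(seconds).
- arm.solve_ik(position, orientation): joint angles nearest the present ones, or None.
- arm.sense(): the state.
- arm.capture(name): name is "scene" or "top" or "wrist"; returns the picture (480x640x3 uint8, red, green, blue); there is no depth.
- arm.camera_params(name): a dict with "fovy" (degrees; the focal length in pixels is half the picture's height over the tangent of half this angle, whatever the lens; pixels are square), "cx", "cy" (the principal point, pixels), "k1" (the pictures are not rectified: a ray, as slopes to the right and down, at radius r is drawn at 1 + k1 r^2 times it, then the intrinsics apply), "world_from_camera" (4x4, takes a point from camera to world coordinates). Camera axes: x right, y up, looking along -z (the intrinsics and any distortion apply to the point x, -y, -z); pixel columns grow to the right and rows downward; lengths in mm; the calibration is good to about 2 mm. A picture is of the moment at which its call begins: read the wrist's pose just before it. camera_params takes no time and is no camera call; for the wrist camera it gives the pose at the moment of the call.
A pose or a line that the arm cannot do raises arm.MotionError and nothing moves.
- arm.sign_off(): hands the job in; it is judged then, once.
The state is a dict: "clock": time; "joint_pos": joint angles; "qd": joint speeds; "joint_torque": joint torques, N m; "eef_pos": TCP position; "eef_rot": TCP orientation; "wrist_force": force on the tool from outside, world axes, zero at the start; "torque": the same for the moment, N m; "width": opening from 0.0 (shut) to 1.0 (fully open); "finger_force": force on a finger pad.
Only numpy, scipy, OpenCV 4.12 (cv2) and the standard library are available. Lean on these libraries where they do the work, as an engineer would, in place of code of your own. Each camera call takes 0.05 s, during which the arm holds its last target. There are 200 camera calls.

### The job

Make up two repair kits from the parts on the cardboard. Into the oblong tray put the clevis bracket (the one with two upright ears) and the notched collar, with the lugged collar stacked fully home on top of it, its lugs down in the notches; into the square tray put the saddle bracket (the one with the round hump) and the impact socket. Apart from that stack, everything stands upright on its tray floor, the parts beside one another, and the plain collar and the L-shaped angle bracket stay where they are.

Things in the scene. Friction and masses are not known exactly. Their poses are not given: they have to be found in the camera images.
- long_tray: Blue plastic kit tray, oblong, fixed to the bench: 230 mm along its x, 140 mm along its y, open on top. Walls 4 mm thick, rim 18 mm above the bench, floor top 4 mm above the bench. Origin: centre of its underside, on the bench top. z up.
- square_tray: Blue plastic kit tray, square, fixed to the bench: 160 x 160 mm, open on top. Walls 4 mm thick, rim 18 mm above the bench, floor top 4 mm above the bench. Origin: centre of its underside. z up.
- notched_collar: Bright steel collar, 52 mm diameter, 26 mm high; in its top a blind bore 34 mm wide, 9 mm deep, and two notches 17 mm wide, 9 mm deep, cut right through the rim at +x and -x (half a turn looks the same). Grip across y (52 mm). Origin: centre of its underside, z up. All stock starts on a fixed cardboard sheet, 3 mm thick, on the bench.
- lugged_collar: Bright steel collar: body 48 mm diameter, 8 to 28 mm above its origin; below it a 27 mm spigot and, at +x and -x, lugs 12 mm wide (z 0 to 22 mm) reaching 30 mm from the axis, seen from above as two ears. Half a turn looks the same. Grip across y. Origin: centre at the lugs' feet. Home on the notched collar: x axes parallel, origin 18 mm above its origin; lugs not in notches: about 26 mm.
- clevis_bracket: Black-painted clevis bracket: base plate 64 (x) x 40 (y) x 5 mm; on its middle two upright ears with rounded tops, each 6 mm thick, 30 mm long in x, 44 mm high, their outer faces 30 mm apart in y and a gap of 18 mm between them. Grip across y over both ears (30 mm). Origin: centre of its underside, z up.
- saddle_bracket: Black-painted saddle bracket: base plate 66 (x) x 36 (y) x 4 mm with a round-topped hump on its middle, 34 mm long in x, 24 mm wide in y, top 24 mm above the underside. Grip across y over the hump (24 mm), above the plate. Origin: centre of its underside, z up.
- impact_socket: Dark steel impact socket standing upright with its hexagon opening on top: round, 39 mm diameter, 50 mm high, lowest 16 mm only 33 mm in diameter. Origin: centre of its underside, z up.
- plain_collar: Plain bright steel collar, 52 mm diameter, 22 mm high, without notches or lugs. Stays where it is. Origin: centre of its underside.
- angle_bracket: Black-painted L-shaped angle bracket: foot 50 (x) x 44 (y) x 6 mm with one upright flange, 6 mm thick and 40 mm high, along its +x edge. Stays where it is. Origin: centre of the foot's underside.
Mind the look-alikes: they are no part of the job. What is shaped like the lugged_collar but blue is not meant. What is shaped like the saddle_bracket but red is not meant.

How it is judged:
By the outcome, as a careful person would: the job done as asked, in the order asked, and still so for the second after the job is handed in, with the robot touching nothing.
It also fails if it takes over 144 s, if anything falls off the work surface, if the arm or the gripper's body presses on something with over 40 N, if the wrist force passes 120 N, or if a joint passes its speed limit or range.

## Working session

There is one attempt and no reset: what is moved stays moved. The work goes in short steps, each a Python script; the robot and the scene stay as the last script left them, time stands still between calls to the robot, and variables do not carry over. Pictures are saved under pics/ and viewed, at most 14 in all, crops included, and the job is handed in when it is done.

```bash
mkdir -p pics; ls
python3 - <<'E'
from plant import arm
import cv2
for n in("top","scene"):
    im=arm.capture(n); cv2.imwrite(f"pics/{n}0.png",im[:,:,::-1]); print(n,arm.camera_params(n))
print(arm.sense(), arm.camera_params("wrist"))
E
```

```text
pics
top {'fovy': 51.74501309583365, 'cx': 321.27842228929904, 'cy': 234.3952707231015, 'k1': -0.06314217558133904, 'world_from_camera': array([[-1.66811597e-02,  9.85392927e-01, -1.69477193e-01,
         3.77460097e+02],
       [-9.99858994e-01, -1.67671666e-02,  9.23783338e-04,
        -5.23066744e+00],
       [-1.93136276e-03,  1.69468706e-01,  9.85533677e-01,
         1.06266951e+03],
       [ 0.00000000e+00,  0.00000000e+00,  0.00000000e+00,
         1.00000000e+00]])}
scene {'fovy': 51.054911739552935, 'cx': 321.5848621402192, 'cy': 242.46327960615605, 'k1': -0.12334465811538553, 'world_from_camera': array([[-5.05392471e-01, -4.68236866e-01,  7.24798377e-01,
         1.19798372e+03],
       [ 8.62680699e-01, -2.92660360e-01,  4.12470516e-01,
         3.46734166e+02],
       [ 1.89858521e-02,  8.33729064e-01,  5.51847249e-01,
         5.29397288e+02],
       [ 0.00000000e+00,  0.00000000e+00,  0.00000000e+00,
         1.00000000e+00]])}
{'clock': 0.1, 'joint_pos': array([ 1.07875882,  0.41181043, -0.01271276,  1.59694926,  0.00558317,
        1.13431706, -0.08219661]), 'qd': arr
[... 378 characters left out ...]
-04,  9.77626655e-01,  2.10346379e-01, -1.94579526e-04]), 'wrist_force': array([ 0.11165393, -0.4701509 ,  0.28700532]), 'torque': array([-0.00497628,  0.01077948,  0.01824554]), 'finger_force': 0.0, 'width': 0.9953709755165492} {'fovy': 61.31919660589412, 'cx': 320.35269221696353, 'cy': 236.01018693479693, 'k1': -0.026953918879772276, 'world_from_camera': array([[ 4.11425930e-01,  8.74492929e-01,  2.56886787e-01,
         3.21375199e+02],
       [-9.11442809e-01,  3.95007016e-01,  1.15071559e-01,
        -5.40118468e+02],
       [-8.42818409e-04, -2.81481038e-01,  9.59566420e-01,
         3.74121268e+02],
       [ 0.00000000e+00,  0.00000000e+00,  0.00000000e+00,
         1.00000000e+00]])}
```

View pics/top0.png

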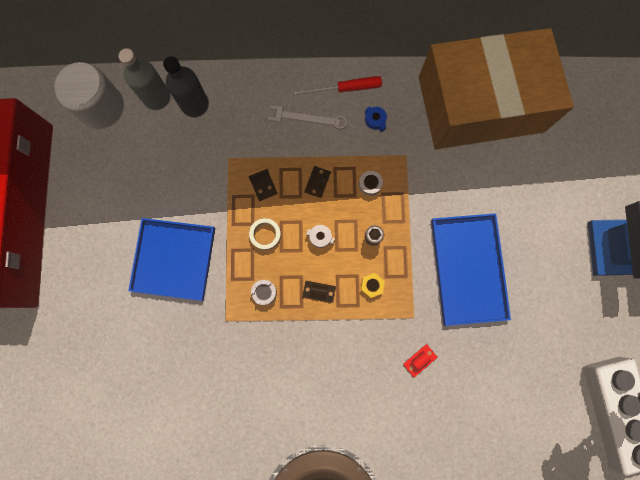

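View pics/scene0.png

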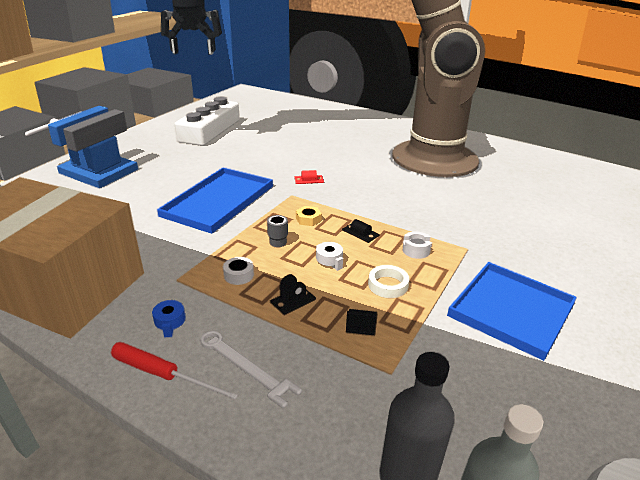

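Top view (col, row): plain collar (371,182), lugged collar (320,236), blue look-alike lugged (376,118), notched collar (263,292), pale ring (265,234), socket (375,235), yellow nut (373,285), saddle (319,291), red look-alike saddle (420,360), clevis (318,181), angle bracket (262,185), square tray (172,260), long tray (470,270).

Chosen: clevis (318,181), notched (263,292), lugged (320,236), saddle (319,291), socket (375,235). I'll check them with a closer wrist view.

```bash
cat > h.py <<'E'
import numpy as np, cv2
from plant import arm
def rays(P,n,px):
    f=240/np.tan(np.radians(P['fovy'])/2)
    K=np.array([[f,0,P['cx']],[0,f,P['cy']],[0,0,1.]])
    u=cv2.undistortPoints(np.array(px,float).reshape(-1,1,2),K,np.array([P['k1'],0,0,0.])).reshape(-1,2)
    T=P['world_from_camera']
    return T[:3,3],np.c_[u[:,0],-u[:,1],-np.ones(len(u))]@T[:3,:3].T
def onplane(P,px,z):
    o,d=rays(P,0,px); return (o+d*((z-o[2])/d[:,2])[:,None])[:,:2]
def q(a): return np.array([0,np.cos(a/2),np.sin(a/2),0])   # tool x at angle a, pointing down
def shot(n,name):
    P=arm.camera_params(n); im=arm.capture(n)[:,:,::-1].copy()
    cv2.imwrite(f"pics/{name}.png",im); np.save(f"pics/{name}.npy",P,allow_pickle=True); return P,im
def load(name): return np.load(f"pics/{name}.npy",allow_pickle=True).item(),cv2.imread(f"pics/{name}.png")
E
python3 - <<'E'
from h import *
P=arm.camera_params("top"); im=cv2.imread("pics/top0.png")
print(onplane(P,[(319,238),(318,181),(263,292),(320,236),(319,291),(375,235)],25).round())
hsv=cv2.cvtColor(im,cv2.COLOR_BGR2HSV)
m=cv2.inRange(hsv,(105,150,60),(125,255,255))
for c in cv2.findContours(m,cv2.RETR_EXTERNAL,cv2.CHAIN_APPROX_NONE)[0]:
    if cv2.contourArea(c)>4000:
        w=onplane(P,c.reshape(-1,2),18).astype(np.float32); print(cv2.minAreaRect(w))
t=arm.sense()['clock']
arm.movep([530,0,230],q(0)); arm.dwell(.2)
print(arm.sense()['clock']-t, arm.sense()['joint_pos'])
shot("wrist","w0")
E
```

```text
[[ 548.   -1.]
 [ 674.   -1.]
 [ 436.  118.]
 [ 552.   -3.]
 [ 436.    1.]
 [ 553. -121.]]
((510.932373046875, 315.8455810546875), (159.77621459960938, 159.0558319091797), 82.00794219970703)
((478.7746887207031, -323.0751953125), (228.67807006835938, 140.13998413085938), 3.7131009101867676)
2.4583 [ 0.25582088  0.28407603 -0.42185874  1.80581222  0.13062867  1.07912209
 -1.78473791]
```

View pics/w0.png

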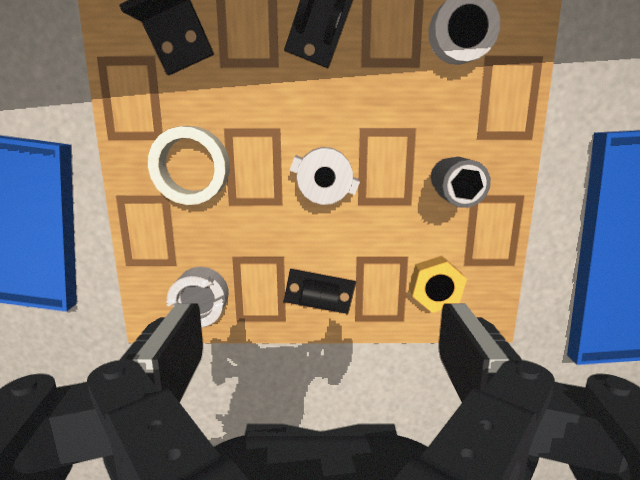

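The wrist view confirms the choices: lugged collar steel with ears at (324,177), notched collar (198,295), saddle black with a hump (320,291), socket with a hexagon (466,182), clevis with two ears (318,30), plain collar (465,25). The clevis and angle bracket are cut off at the top edge. I'll take closer shots of the clevis and the notched collar.

Run:
```python
from h import *
t=arm.sense()['clock']
arm.movep([420,100,170],q(0)); arm.dwell(.2); P1,a=shot("wrist","w1")
arm.movep([645,0,200],q(0)); arm.dwell(.2); P2,b=shot("wrist","w2")
print(arm.sense()['clock']-t)
cv2.imwrite("pics/w12.png",np.hstack([a[60:400,120:520],b[60:400,150:550]]))
```

```text
2.1584000000000003
```

View pics/w12.png

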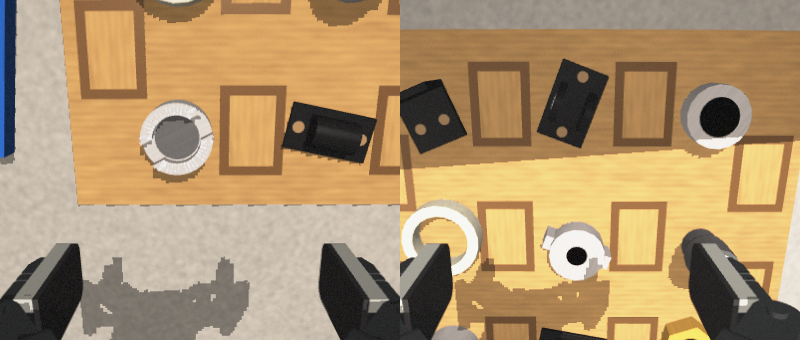

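Left crop: notched collar at (176,138), its notches toward upper right (205,122) and lower left (148,147), and the saddle with holes at (297,126) and (365,139). Right crop: clevis with holes at (583,76) and (562,132) and ears between them, and the lugged collar at (577,252). Next I'll zoom on the collars and compute the hole positions.

```bash
cat >> h.py <<'E'
def bracket(P,im,seed,z):
    """centre & angle from the two bolt holes (seeds in px) on plane z"""
    g=cv2.GaussianBlur(im,(3,3),0).max(2).astype(float); out=[]
    for s in seed:
        s=np.array(s); x0,y0=s-8; w=g[y0:y0+17,x0:x0+17]
        m=(w>(w.min()+w.max())/2).astype(np.uint8); n,l,st,c=cv2.connectedComponentsWithStats(m)
        k=1+np.argmin(np.hypot(*(c[1:]-8).T)); out.append(c[k]+s-8); print(out[-1],st[k,4])
    w=onplane(P,out,z); d=w[0]-w[1]
    return w.mean(0),np.arctan2(d[1],d[0]),np.hypot(*d)
E
python3 - <<'E'
from h import *
P,im=load("w2"); print("clevis",bracket(P,im,[(333,136),(312,192)],8))
P1,i1=load("w1"); print("saddle",bracket(P1,i1,[(485,199),(417,186)],7))
P0,i0=load("w0"); print("saddle",bracket(P0,i0,[(344,297),(295,288)],7))
z=[cv2.resize(i1[150:250,250:350],(400,400),interpolation=cv2.INTER_CUBIC),cv2.resize(i0[127:227,275:375],(400,400),interpolation=cv2.INTER_CUBIC)]
cv2.imwrite("pics/z.png",np.hstack(z))
E
```

```text
[332.23076923 136.45192308] 104
[311.5 191.5] 88
clevis (array([ 6.78023062e+02, -6.96792429e-02]), np.float64(-0.360047873470297), np.float64(48.07163872735768))
[483.35714286 199.66666667] 42
[418.07017544 186.55263158] 114
saddle (array([436.31948993,  -1.08951682]), np.float64(-1.7664518703895784), np.float64(52.35970329499722))
[344.  296.5] 60
[294.         287.18461538] 65
saddle (array([4.36193985e+02, 4.19927161e-01]), np.float64(-1.77172484345272), np.float64(50.181643969166984))
```

View pics/z.png

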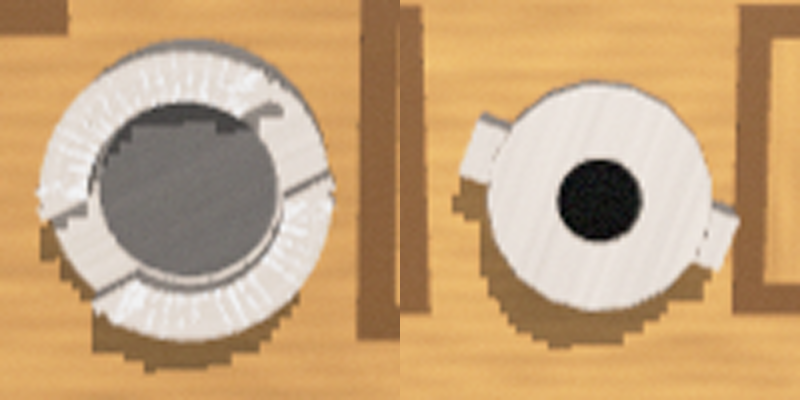

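```bash
cat >> h.py <<'E'
ST=np.array([511,316.]);SA=np.radians(-8.0); LT=np.array([479,-323.]);LA=np.radians(3.7)
def tray(c,a,x,y): return c+[x*np.cos(a)-y*np.sin(a),x*np.sin(a)+y*np.cos(a)]
def best(p,a,same=False):
    j=arm.sense()['joint_pos']; c=[]
    for k in ([0] if same else (0,np.pi,-np.pi)):
        s=arm.solve_ik(p,q(a+k))
        if s is not None: c.append((np.abs(np.array(s)-j).max(),a+k))
    return min(c)[1]
def pick(xy,a,z,F=60,hz=130):
    p=[*xy,hz]; a=best(p,a); arm.movep(p,q(a))
    arm.move_linear([*xy,z],200); arm.grasp(F); s=arm.sense()
    print("grip width",s['width']*85,"F",s['finger_force'],'z',s['eef_pos'][2])
    arm.move_linear([*xy,hz],250); print("held",arm.sense()['finger_force'],arm.sense()['width']*85,arm.sense()['clock'])
    return a
def place(xy,a,z,hz=130,f=8):
    p=[*xy,hz]; a=best(p,a); arm.movep(p,q(a))
    arm.move_linear([*xy,z+5],220); hit=arm.move_linear([*xy,z-3],25,f_stop=f)
    s=arm.sense(); print("hit",hit,"z",s['eef_pos'],"want",z)
    arm.gripper_open(); arm.move_linear([*xy,hz],250); print(arm.sense()['clock']); return a
E
python3 - <<'E'
from h import *
P1,i1=load("w1"); P0,i0=load("w0")
w=lambda P,pts,o,z:onplane(P,np.array(pts)/4-.4+o,z)
n=w(P1,[(95,293),(330,175),(50,220),(283,103),(186,195)],(250,150),29)
for d in(n[1]-n[0],n[3]-n[2]): print("notch ang",np.arctan2(d[1],d[0]))
print("centres",n[:4].mean(0),n[4])
l=w(P0,[(72,147),(328,243)],(275,127),25); d=l[0]-l[1]
print("lug",l.mean(0),np.arctan2(d[1],d[0]),np.hypot(*d),w(P0,[(200,196)],(275,127),31))
s=cv2.cvtColor(i0,cv2.COLOR_BGR2GRAY)[162:205,446:488]; print(s.shape)
print("socket", onplane(P0,[(468,184)],53))
pick((678,0),-0.36,3+14)
place(tray(LT,LA,55,0),LA,4+14)
E
```

```text
notch ang -1.1011232683856043
notch ang -1.1078709759327798
centres [435.9769021 116.1856854] [436.62219719 116.60522562]
lug [552.99798421  -4.78582378] 1.2117524276552591 58.83969578431504 [[553.68417912  -4.49429045]]
(43, 42)
socket [[ 550.08145311 -118.76789848]]
grip width 29.144435083845654 F 60.99314197897911 z 17.86411152833387
held 59.9982887506485 28.846947948141054 7.0583
hit True z [ 535.20418944 -319.69029448   18.61888914] want 18
10.5
```

Run:
```python
from h import *
pick((436.3,116.4),-1.104,3+5)
c=tray(LT,LA,-55,0); a=place(c,LA,4+5); print(c,a)
u=np.array([np.cos(a),np.sin(a)])
arm.movep([*(c-15*u),170],q(a)); arm.dwell(.2); shot("wrist","w3"); 
P,im=load("w3"); cv2.imwrite("pics/w3c.png",im[40:440])
```

```text
grip width 50.019147478335306 F 60.71968199685216 z 9.30075737680407
held 62.85134796984494 50.20775038597498 13.975
hit True z [ 425.2356914  -326.97840236   10.36495569] want 9
17.6417
[ 424.114641   -326.54927695] 0.0645771823237902
```

View pics/w3c.png

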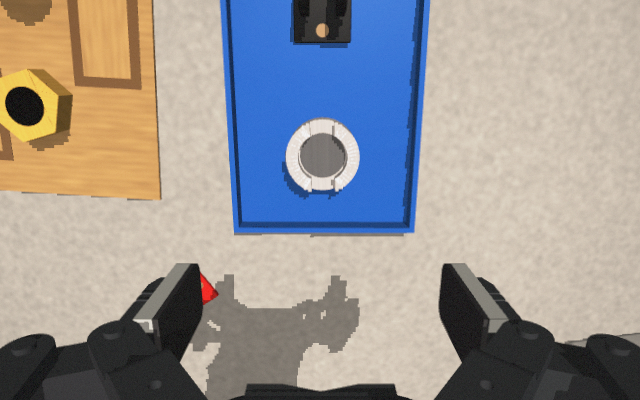

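The view shows the notched collar upright in the tray at crop (322,155), with its notches along the tray axis and the clevis beyond it. Next I'll view the lugged collar from the same relative pose, so any calibration bias cancels.

```bash
cat >> h.py <<'E'
def bright(P,im,z,near,R=45):
    """centre of the round bright top nearest px 'near': hull's ellipse, on plane z"""
    hsv=cv2.cvtColor(im,cv2.COLOR_BGR2HSV); m=cv2.inRange(hsv,(0,0,165),(180,45,255))
    k=np.zeros_like(m); cv2.circle(k,near,R,255,-1); m&=k
    m=cv2.morphologyEx(m,cv2.MORPH_CLOSE,np.ones((5,5)))
    c=max(cv2.findContours(m,cv2.RETR_EXTERNAL,cv2.CHAIN_APPROX_NONE)[0],key=cv2.contourArea)
    w=onplane(P,c.reshape(-1,2),z).astype(np.float32)
    e=cv2.fitEllipse(cv2.convexHull(w)); return np.array(e[0]),e[1],cv2.minAreaRect(w)
E
python3 - <<'E'
from h import *
P,im=load("w3"); print("notched",bright(P,im,30,(322,195)))
l=np.array([553.2,-4.7]); p=[*l,170]; a=best(p,1.2118); u=np.array([np.cos(a),np.sin(a)])
arm.movep([*(l-15*u),170],q(a)); arm.dwell(.2); P,im=shot("wrist","w4")
print(a,"lug",bright(P,im,31,(322,195)),arm.sense()['clock'],arm.sense()['eef_pos'],l-15*u)
cv2.imwrite("pics/z4.png",np.hstack([cv2.resize(i[145:245,272:372],(400,400),interpolation=cv2.INTER_CUBIC) for i in(cv2.imread("pics/w3.png"),im)]))
E
```

```text
notched (array([ 425.13656616, -327.1862793 ]), (51.65322494506836, 53.831390380859375), ((426.120361328125, -327.2119140625), (51.49727249145508, 51.747352600097656), 3.7534754276275635))
1.2118 lug (array([553.23999023,  -3.34574246]), (45.675601959228516, 58.91072463989258), ((553.325439453125, -3.2249984741210938), (48.21338653564453, 49.24518966674805), 22.929359436035156)) 19.7083 [547.89592452 -20.03696499 169.97524649] [547.92997918 -18.74374881]
```

View pics/z4.png

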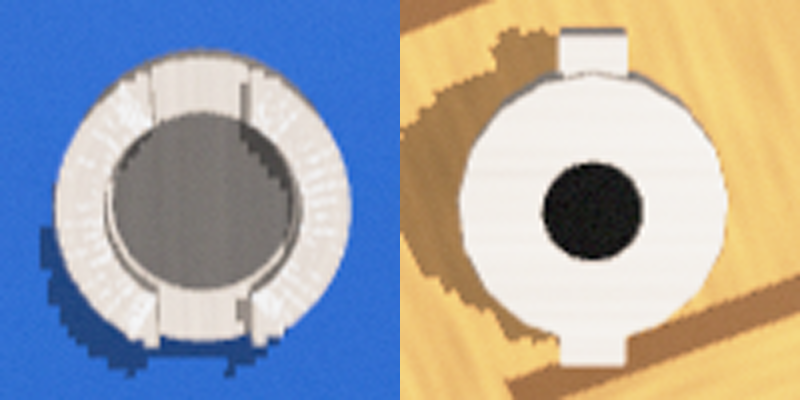

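Both axes look aligned with the tool: the lugs and the notches run vertically in the zooms. The arm settles about 1 mm off its command, so I'll correct with the actual TCP reading while stacking.

```bash
cat >> h.py <<'E'
def hover(xy,hz,a):
    xy=np.array(xy); arm.movep([*xy,hz],q(a)); arm.dwell(.3)
    cmd=xy+(xy-arm.sense()['eef_pos'][:2]); arm.move_linear([*cmd,hz],50); arm.dwell(.2)
    print("hover err",arm.sense()['eef_pos'][:2]-xy); return cmd
E
python3 - <<'E'
from h import *
l=np.array([553.3,-3.3]); a=best([*l,100],1.2118); c=hover(l,110,a)
arm.move_linear([*c,13.5],180); arm.grasp(60); s=arm.sense(); e=s['eef_pos']
u=np.array([np.cos(a),np.sin(a)]); off=(l-e[:2])@u
print("grip",s['width']*85,e,"off",off)
arm.move_linear([*c,120],250)
n=np.array([425.4,-327.1]); an=0.0646; b=best([*n,120],an); v=np.array([np.cos(b),np.sin(b)])
c=hover(n-off*v,90,b)
arm.move_linear([*c,46],100); h=arm.move_linear([*c,30],15,f_stop=10); s=arm.sense()
print(h,s['eef_pos'],n-off*v,s['clock'])
shot("wrist","w5")
E
```

```text
hover err [-0.71781833  0.43827548]
grip 45.706830055571636 [553.41988376  -3.02618271  14.93884804] off -0.2984807410712364
hover err [-0.64127944 -0.74824743]
True [ 425.00506739 -327.79589394   33.92680972] [ 425.69785815 -327.08073155] 25.9667
```

It stopped at z = 33.93 and the expected home height is 33.94, so the stack is seated. I'll release, then fetch the saddle.

Run:
```python
from h import *
arm.gripper_open(); x,y,z=arm.sense()['eef_pos']; arm.move_linear([x,y,130],200)
a=0.0646; arm.movep([410,-328,180],q(best([410,-328,180],a))); arm.dwell(.2); P,im=shot("wrist","w6")
pick((436.2,0.3),-1.77,3+7)
a=place(tray(ST,SA,-36,0),SA,4+7)
cv2.imwrite("pics/w6c.png",im[60:300,150:470])
```

```text
grip width 22.024934645949237 F 58.86428743600845 z 10.666731697282852
held 58.97731751203537 22.023226858133466 30.9583
hit True z [476.24976411 321.67351675  11.44932393] want 11
34.4167
```

View pics/w6c.png

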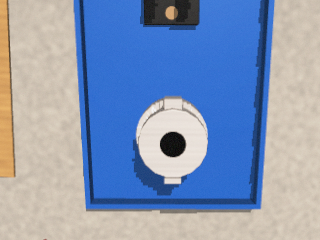

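The stack is seated at crop (173,143), with its lugs in the notches and the clevis beyond it. Now the socket.

Run:
```python
from h import *
pick((551,-119),0,3+22)
place(tray(ST,SA,38,0),SA,4+22)
arm.movep([470,0,330],q(best([470,0,330],0))); arm.dwell(.3)
shot("scene","s7"); P,im=shot("top","t7")
s=cv2.imread("pics/s7.png")
cv2.imwrite("pics/fin.png",np.hstack([cv2.resize(s[150:370,150:590],(440,220)),cv2.resize(im[200:310,120:240],(240,220))]))
print(arm.sense()['clock'])
```

```text
grip width 37.11432424294992 F 59.60017838515341 z 26.233639603678192
held 60.61759015079588 37.236780542142974 37.8083
hit True z [549.46821103 311.01228506  26.75501902] want 26
41.3833
43.1917
```

View pics/s7.png

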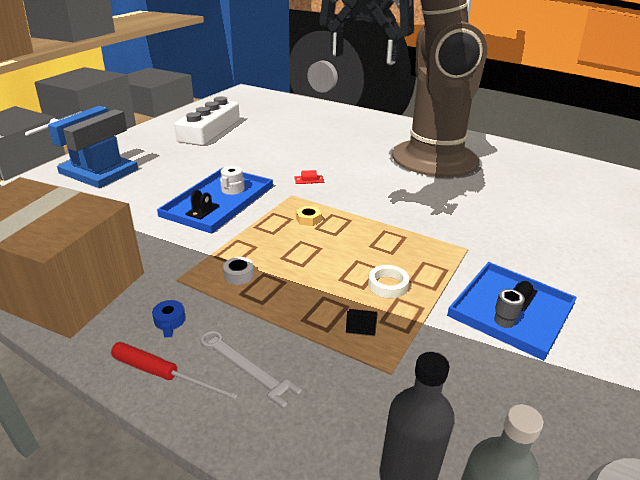

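View pics/t7.png

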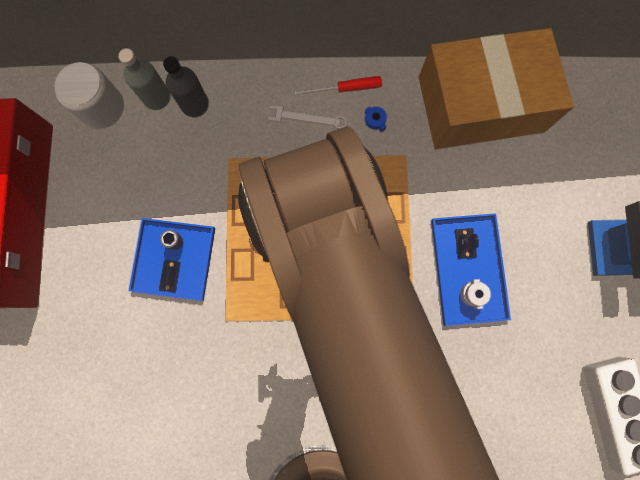

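In the scene view the clevis (202,203) and the collar stack (233,180) stand in the long tray, and the socket (510,305) stands beside the saddle (525,293) in the square tray. The plain collar and angle bracket haven't moved. The top view shows a gap between the saddle (170,275) and the socket (170,240).

```bash
python3 -c "
from plant import arm
print(arm.sign_off())"
```

```text
the job is handed in; nothing more can be done
None
```

The job is handed in at about 43 s: the clevis bracket and the fully seated collar stack are in the oblong tray, the saddle bracket and impact socket are in the square tray, and the plain collar and angle bracket were not touched.

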